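# Close the twist-fit canister over its inner tin

### The job

Stand the small tin upright in the collar of the fixed canister base, then lower the big winged shell gently over it, wings over the base's ears, until its rim sits on the base, and let go. Then push a wing round clockwise (seen from above) as far as it goes, so that the shell locks, and leave it closed. Leave the glass, the dish and the dominoes where they stand.

Things in the scene. Friction and masses are not known exactly. Their poses are not given: they have to be found in the camera images.
- base: fixed grey canister base. Round flange 110 mm in diameter, 8 mm thick, with two flat ears (16 mm wide, reaching 68 mm from the axis) along its own +x and -x. On it an open collar: 74 mm outside diameter, top tapered, 27 mm above the slab, bore 60 mm or more, its floor the flange's top (8 mm up). Origin on the axis, on the slab; z up
- lug (a point): tip of the +x one of two like lugs that stick out of the collar right above the ears (+x and -x): 16 mm wide, reaching 42 mm from the axis, 18 to 23 mm above the slab. They pass through the gaps of the shell's lip and then hold the lip down
- shell: loose aluminium outer shell, an inverted cup, mouth down, standing on the slab: 94 mm outside diameter, 80 mm high, bore 88 mm, 210 g. Origin at the centre of its rim, z up. Seated, its rim is on the flange, 8 mm above the base origin; it then turns only clockwise from above (yaw decreasing), to a stop 0.79 rad (45 deg) from the base's x axis. Turning takes 1 to 2 N at a wing
- lip_gap (a point): +x one of two gaps, under the wings, in the shell's inward lip (bore 78 mm, 2 to 7 mm above the rim). They pass the base's lugs when the shell's x axis lies along the base's x axis, either way round, within about 0.12 rad and centred within about 2 mm
- knob (a point): grip point of the shell's knob, on its axis 104 mm above the rim. Round steel knob, 22 mm in diameter, 86 to 116 mm above the rim, thin stem below. It spins on the shell with slight drag (0.012 N m): a turning gripper carries the hanging shell round with it, but the drag is too weak to turn the shell once it sits on the base
- wing_a (a point): middle of the shell's +x wing, 68 mm from the axis, 46 mm above the rim. The wings are two upright radial plates along +x and -x, 12 mm thick, from 47 to 82 mm from the axis and 34 to 58 mm above the rim
- wing_b (a point): middle of the shell's -x wing, 68 mm from the axis, 46 mm above the rim
- inner: small loose aluminium tin, a closed cylinder 50 mm in diameter and 62 mm high, 70 to 140 g, upright; origin at the centre of its underside. Dominoes stand close on two opposite sides of it (about 19 mm of free gap), along its own +y and -y
- glass: empty short glass, about 68 mm in diameter at the rim, 85 mm high, upright; origin at the centre of its underside. Stands close to one ear of the base, about 127 mm from the base axis, at either end; the upright domino3 stands at the other end
- dish: white ceramic dish, 90 mm in diameter, 25 mm high; origin at the centre of its underside
- domino1: upright white domino tile, 12 x 28 x 56 mm high (own x, y, z), easily toppled; origin at the centre of its underside; next to the tin
- domino2: upright white domino tile, 12 x 28 x 56 mm high (own x, y, z), easily toppled; origin at the centre of its underside; next to the tin
- domino3: upright white domino tile, 12 x 28 x 56 mm high (own x, y, z), easily toppled; origin at the centre of its underside; next to the base
- domino4: white domino tile lying flat, 56 x 28 x 12 mm high, beside the shell; origin at the centre of its underside
Not all that is in view belongs to the job. Several things have the shape of the shell; the one meant has the colours described above. There is more than one size of the base; the one meant has the size given above.

How it is judged (in metres and radians):
On the way, in this order (a step that is already met when the one before it is completed fails the run):
1. the small tin stands upright in the base's collar, let go (horizontal distance between inner and base below 0.01 m and z of inner in the frame of base below 0.012 m and angle between inner's own z axis and vertical below 0.08 rad and contact force between the fingers and inner below 0.05 N), for 0.2 s.
2. the shell sits on the base over the tin, not yet turned, let go (horizontal distance between inner and base below 0.01 m and z of inner in the frame of base below 0.012 m and angle between inner's own z axis and vertical below 0.08 rad and z of shell in the frame of base below 0.0115 m and horizontal distance between shell and base below 0.006 m and angle between shell's own z axis and vertical below 0.05 rad and angle between the x axis of shell and the x axis of base, either way round below 0.3 rad and contact force between the fingers and shell below 0.05 N), for 0.2 s.
At the end, for the whole second after the job is handed in: The tin stands upright in the collar (within 10 mm of the base axis, on the floor); the shell's rim sits on the flange (within 3.5 mm, within 6 mm of the axis, upright) and is turned at least 0.65 rad (37 deg) clockwise from the ears, locked under the lugs and at rest (horizontal distance between inner and base below 0.01 m and z of inner in the frame of base below 0.012 m and angle between inner's own z axis and vertical below 0.08 rad and z of shell in the frame of base below 0.0115 m and horizontal distance between shell and base below 0.006 m and angle between shell's own z axis and vertical below 0.05 rad and angle between the x axis of shell and the x axis of base, either way round above 0.65 rad and linear speed of shell below 0.01 m/s and angular speed of shell below 0.1 rad/s); the robot touches nothing.
It fails at once if the glass or the dish is moved more than 20 mm or tipped (distance of any of glass, dish from where it was at the start of the episode above 0.02 m or angle between any of glass, dish's own z axis and vertical above 0.35 rad).
It fails at once if a domino by the tin is moved more than 20 mm or tipped (distance of any of domino1, domino2 from where it was at the start of the episode above 0.02 m or angle between any of domino1, domino2's own z axis and vertical above 0.35 rad).
It fails at once if another domino is moved more than 20 mm or tipped (distance of any of domino3, domino4 from where it was at the start of the episode above 0.02 m or angle between any of domino3, domino4's own z axis and vertical above 0.35 rad).
It fails at once if the shell is dropped or slammed onto the base (over 0.35 m/s in the last 35 mm, or hitting base or tin with over 40 N while it is put on) (angle between the x axis of shell and the x axis of base, either way round below 0.3 rad and (contact force between shell and base above 40 N or contact force between shell and inner above 40 N or (distance between shell and base below 0.043 m and linear speed of shell above 0.35 m/s))).
It also fails if it takes over 72 s, if anything falls off the work surface, if the arm or the gripper's body presses on something with over 40 N, if the wrist force passes 120 N, or if a joint passes its speed limit or range.

### The arm

A 6-joint arm with a two-finger parallel gripper is mounted at the origin on the work surface. World frame = base frame: x ahead of the robot, y to its left, z up, the work surface at z = 0. Lengths are in mm, angles in rad, forces in N, time in s.
With the tool pointing down it reaches from about 275 to 825 mm from the base axis. Payload 4.9 kg.
Tool frame: the origin (TCP) lies at the very end of the fingers, on their centre line; the grasp point (between the pads) lies 19 mm behind it; z points along the fingers, y is the line along which they close (so a half turn about z gives the same grasp; the last joint's range is limited). The gripper opens to 85 mm and grips with 20 to 120 N. Pads are 22 mm wide; open, the fingers measure 114 mm over their backs; the gripper's body (76 mm by 85 mm) begins 54 mm behind the grasp point. The pads swing forward as they close: fully open they stand 13 mm farther back than shut.
Start: joints at [1.105, 0.326, -0.193, 1.052, 0, 1.437], TCP at [179.155, 520.021, 231.281] pointing down, gripper open.
Joint ranges: [-2.65, 2.65], [-0.97, 1.79], [-1.3, 1.35], [-1.93, 2.1], [-1.47, 1.37], [-3.14, 3.14]. Speed limits (rad/s): [2.57, 2.57, 3.14, 3.14, 3.14, 3.14].

### API

Orientations are given as a rotation vector (axis times angle).
In Python, from station import bot, vision, job_done gives the robot as it stands. The module is installed in compiled form; this text tells all that it offers.
- The arm moves only by the tool move_arm, never from a script. Its argument "rows" is text: rows parted by semicolons, each of 5 numbers parted by spaces: the opening, from 0 (shut) to 1 (fully open), then the shift along the tool's x, y, z in cm, then the turn about the tool's z in degrees. A call has 1 to 5 rows; each row is the pose to reach, as a shift and turn from the pose commanded when the call began, along the tool's axes at that moment; what a row does not reach only later rows make up. A row lasts 1/8 s, in which the tool goes at most 62.5 mm and 10.7 degrees, less where a joint would pass 70% of its speed; a pose out of reach is approached as far as the arm can. A call with a gripper value outside its range is refused whole. The fingers move at their own pace and stop on an object; "grip_force" is the grip in N (left out, the last holds). Time passes only in rows, so rows that repeat a pose let the fingers close. It gives the time, the measured TCP pose, the force, the opening and the grip force at its end, in the units of the state.
- bot.observe(): the state, without advancing time (a new reading comes with each control period).
- vision.get_image(name): name is "scene" or "top" or "wrist"; returns a dict with "pixels" (400x640x3 uint8, red, green, blue), "K" (3x3 intrinsics, pixels), "rvec" (rotation vector, rad) and "tvec" (3), from world to camera coordinates, as OpenCV has them. Camera axes: x right, y down, z forward; pixel columns grow to the right and rows downward; lengths in mm; the calibration is good to about 2 mm. A picture is of the moment at which its call begins. There is no depth.
- job_done(): hands the job in; it is judged then, once.
The state is a dict: "t": time; "q": joint angles; "joint_velocities": joint speeds; "effort": joint torques, N m; "ee_pos": TCP position; "tcp_rot": TCP orientation; "contact_force": force on the tool from outside, world axes, zero at the start; "moment": the same for the moment, N m; "grip_width": finger opening in mm; "grip_force": force on a finger pad.
Only numpy, scipy, OpenCV 4.12 (cv2) and the standard library are available. Lean on these libraries where they do the work, as an engineer would, in place of code of your own. Each camera call takes 0.05 s, during which the arm holds its last target. There are 200 camera calls.

## Working session

There is one attempt and no reset: what is moved stays moved. The work goes in short steps, Python scripts to look and compute and a tool call to move; the robot and the scene stay as the last step left them, time stands still between calls to the robot, and variables do not carry over. Pictures are saved under pics/ and viewed, at most 10 in all, crops included, and the job is handed in when it is done.

Besides the shell and the picture viewer there is one more tool, called after "Request:" as a command line: name --argument value ..., lists and objects as JSON in quotes. move_arm: Moves the arm, as the interface text tells. Its arguments: {"type":"object","properties":{"rows":{"type":"string"},"grip_force":{"type":"number"}},"required":["rows"]}

```bash
mkdir -p pics; cat > h.py <<'E'
import numpy as np, cv2
from scipy.spatial.transform import Rotation as R
from station import bot, vision, job_done
def cam(n,f=None):
    d=vision.get_image(n)
    if f: cv2.imwrite(f,d["pixels"][:,:,::-1])
    np.savez(''+n+'.npz',**{k:np.asarray(d[k]) for k in("pixels","K","rvec","tvec")})
    return d
def load(n): return np.load(''+n+'.npz')
def w(d,u,v,z):
    Rm=cv2.Rodrigues(np.float64(d["rvec"]))[0];t=np.float64(d["tvec"]).ravel()
    c=-Rm.T@t; r=Rm.T@np.linalg.inv(d["K"])@np.array([u,v,1.])
    return (c+r*(z-c[2])/r[2]).round(1)
def px(d,p):
    return cv2.projectPoints(np.float64(p).reshape(-1,3),np.float64(d["rvec"]),np.float64(d["tvec"]),np.float64(d["K"]),None)[0].reshape(-1,2).round(1)
def rel(p):
    s=bot.observe(); return (R.from_rotvec(s["tcp_rot"]).inv().apply(np.array(p)-s["ee_pos"])/10).round(2)
E
python3 - <<'E'
from h import *
for n in("scene","top"):
    d=cam(n,f"pics/{n}1.png"); Rm=cv2.Rodrigues(np.float64(d["rvec"]))[0]; print(n,-Rm.T@np.ravel(d["tvec"]),d["K"][0],Rm[2])
s=bot.observe();print(s, R.from_rotvec(s["tcp_rot"]).as_matrix().round(3))
E
```

```text
scene [1297.65195318 -121.26077073 1046.67115721] [493.83068185   0.         318.35777309] [-0.62505816  0.14350025 -0.76727438]
top [ 394.89899164   73.27152228 1210.92980123] [380.04701065   0.         325.8722773 ] [ 0.11834789 -0.02952159 -0.99253325]
{'t': 0.1, 'q': array([ 1.10479935e+00,  3.26841746e-01, -1.93485871e-01,  1.05199655e+00,
        2.60826662e-05,  1.43662138e+00]), 'joint_velocities': array([-0.00139827, -0.00244311,  0.00468313, -0.00126403, -0.00073001,
        0.00020984]), 'effort': array([ 1.87369451e-04, -4.44238794e+01,  2.63038427e+01,  7.84633536e-03,
       -1.18346579e-04,  1.51694273e-06]), 'ee_pos': array([178.90540744, 519.54207311, 230.59463757]), 'tcp_rot': array([-5.18758051e-01, -3.09798245e+00,  2.28022244e-03]), 'contact_force': array([0.42198303, 0.32589117, 0.2262809 ]), 'moment': array([-0.04317186,  0.02498246,  0.00640494]), 'grip_force': 0.0, 'grip_width': 85.05035503324986} [[-0.945  0.326 -0.001]
 [ 0.326  0.945 -0.001]
 [ 0.    -0.002 -1.   ]]
```

View pics/top1.png

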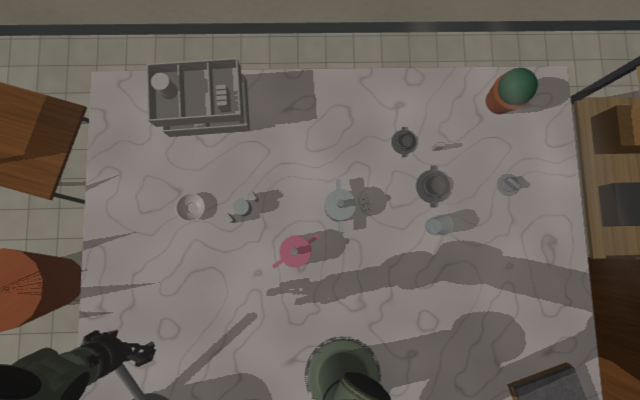

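View pics/scene1.png

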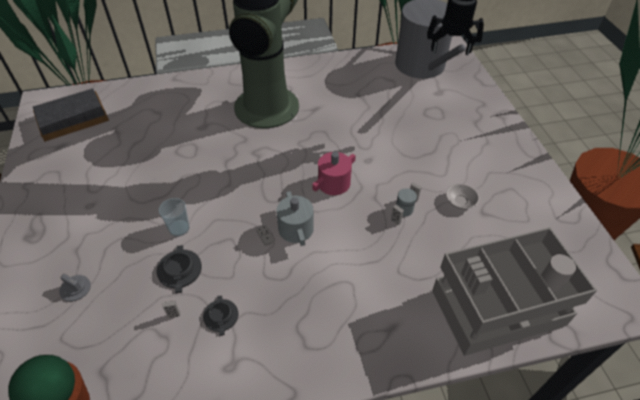

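```bash
python3 - <<'E'
from h import *
t=load("top")["pixels"][:,:,::-1]; s=load("scene")["pixels"][:,:,::-1]
def c(im,x,y,W,H,k): return cv2.resize(im[y:y+H,x:x+W],None,fx=k,fy=k,interpolation=cv2.INTER_CUBIC)
g=lambda a:np.clip(a.astype(float)*1.5,0,255).astype(np.uint8)
A=np.hstack([c(t,220,180,60,50,6.65),c(t,310,165,60,50,6.65)]);B=np.hstack([c(t,385,120,80,60,5),c(t,390,160,80,60,5)])
B=np.hstack([c(t,385,125,80,54,5),c(t,395,160,80,54,5)])
A=A[:,:798];B=cv2.resize(B,(798,266))
cv2.imwrite("pics/c1.png",g(np.vstack([A,B]))); print(A.shape,B.shape)
C=np.hstack([c(s,375,175,66,55,6),c(s,260,180,66,75,6)[:330]]);D=np.hstack([c(s,130,190,100,66,4),c(s,130,235,100,66,4)])[:, :792]
cv2.imwrite("pics/c2.png",g(np.vstack([C,D])[:600]))
E
```

```text
(332, 798, 3) (266, 798, 3)
```

View pics/c1.png

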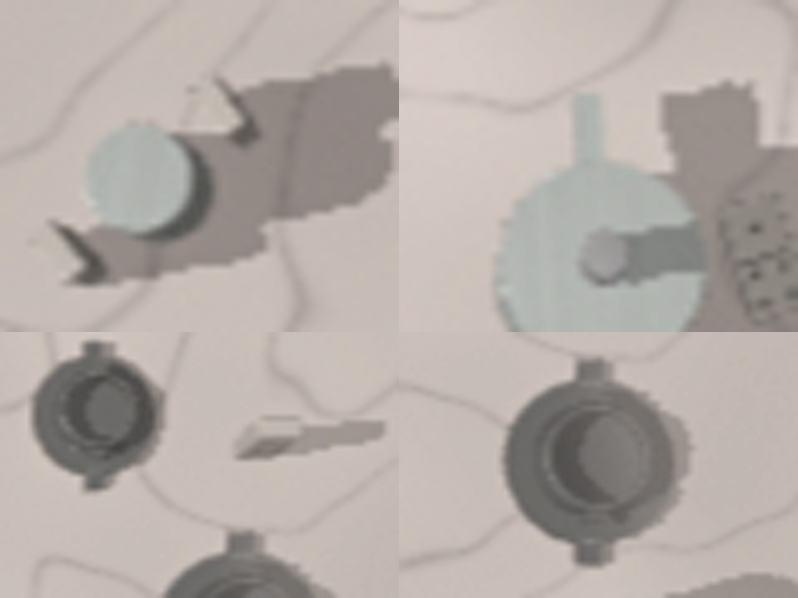

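View pics/c2.png

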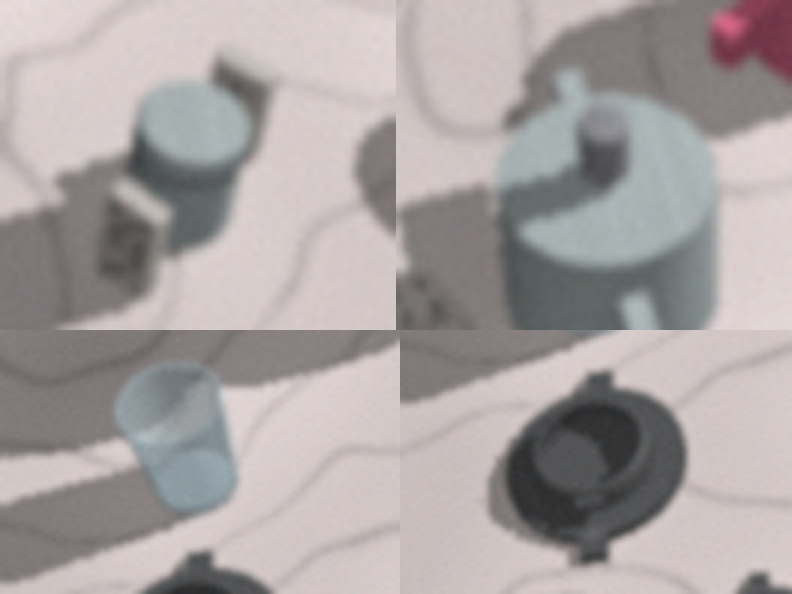

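```bash
python3 - <<'E'
from h import *
t=load("top");s=load("scene")
a=lambda u,v:(u/6.65+220,v/6.65+180)
b=lambda u,v:((u-399)/6.65+310,v/6.65+165)
l=lambda u,v:((u-399)/4.9875+395,(v-332)/4.926+160)
lL=lambda u,v:((u)/4.9875+385,(v-332)/4.926+125)
S1=lambda u,v:(u/6+375,v/6+175)
S2=lambda u,v:((u-396)/6+260,v/6+180)
S4=lambda u,v:((u-400)/4+130,(v-330)/4+235)
print("tin",w(t,*a(140,179),62),"scene",w(s,*S1(193,124),62))
print("dom",w(t,*a(205,105),56),w(t,*a(45,240),56),"scene tops",w(s,*S1(243,65),56),w(s,*S1(142,196),56))
print("base",w(t,*l(592,462),8),"ears",w(t,*l(593,358),8),w(t,*l(594,566),8))
print("scene ears",w(s,*S4(600,374),8),w(s,*S4(588,562),8))
print("knob",w(t,*b(605,256),116),"scene",w(s,*S2(606,124),116))
print("wing",w(t,*b(587,95),58),w(t,*b(587,160),58), "sc", w(s,*S2(567,70),58))
print("shelltop",w(t,*b(601,264),80),"sc",w(s,*S2(607,180),80))
print("dom3 top",w(t,*lL(270,430),56),"glass",w(t,438,225,40))
E
```

```text
tin [515.1 295.9  62. ] scene [519.1 297.7  62. ]
dom [549.1 267.5  56. ] [488.7 340.   56. ] scene tops [486.  333.9  56. ] [548.7 264.9  56. ]
base [ 573.6 -311.6    8. ] ears [ 642.9 -316.3    8. ] [ 505.2 -308.8    8. ]
scene ears [ 510.8 -303.2    8. ] [ 647.3 -316.4    8. ]
knob [513.   -2.9 116. ] scene [516.6  -1.2 116. ]
wing [594.4  -0.8  58. ] [5.64e+02 1.00e-01 5.80e+01] sc [433.3  -4.6  58. ]
shelltop [513.3  -3.4  80. ] sc [516.9  -2.   80. ]
dom3 top [ 697.8 -321.2   56. ] glass [ 447.5 -307.7   40. ]
```

```bash
python3 -c "
from h import *
print(rel([517,297,190]))"
```

```text
[-39.22 -10.02   4.07]
```

Request:
move_arm --rows "1 -8 -2 0.8 6; 1 -16 -4 1.6 12; 1 -24 -6 2.4 18; 1 -32 -8 3.2 24; 1 -39.2 -10 4.1 29.5" --grip_force 30

```text
t: 0.72
ee_pos: [440.8, 348.5, 200.0]
tcp_rot: [-1.295, -2.862, 0.0]
contact_force: [-0.0, 1.1, 0.3]
grip_width: 85.5
grip_force: 0.0
```

Request:
move_arm --rows "1 0 0 0 0; 1 0 0 0 0; 1 0 0 0 0"

```text
t: 1.1
ee_pos: [438.2, 350.5, 200.4]
tcp_rot: [-1.287, -2.865, 0.0]
contact_force: [-0.1, 0.9, -0.5]
grip_width: 85.4
grip_force: 0.0
```

```bash
python3 - <<'E'
from h import *
s=bot.observe();print(s["t"],s["ee_pos"],R.from_rotvec(s["tcp_rot"]).as_matrix().round(3))
d=cam("wrist","pics/w1.png");Rm=cv2.Rodrigues(np.float64(d["rvec"]))[0]; print(-Rm.T@np.ravel(d["tvec"]),Rm[2],d["K"][0])
print(px(d,[[517,297,62],[515,296,62],[519,298,62]]))
E
```

```text
1.1 [438.20498378 350.53955239 200.43233154] [[-0.664  0.748 -0.   ]
 [ 0.748  0.664 -0.   ]
 [ 0.    -0.    -1.   ]]
[387.1536695  409.50168689 341.91858186] [ 0.20374507 -0.22978763 -0.95167515] [277.34074004   0.         316.83530942]
[[336.3 269.8]
 [334.5 269.4]
 [338.2 270.3]]
```

View pics/w1.png

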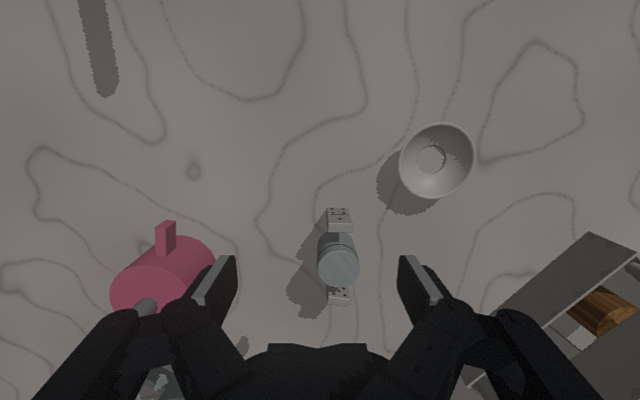

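```bash
python3 - <<'E'
from h import *
d=load("wrist");print(w(d,338,267,62))
for p in((339,213),(341,291)):print(w(d,*p,56))
im=d["pixels"][190:320,290:390,::-1];cv2.imwrite("pics/w1c.png",cv2.resize(np.clip(im*1.6,0,255).astype(np.uint8),None,fx=4.6,fy=4.6,interpolation=cv2.INTER_CUBIC))
E
```

```text
[515.9 301.   62. ]
[473.7 348.5  56. ]
[543.8 277.   56. ]
```

View pics/w1c.png

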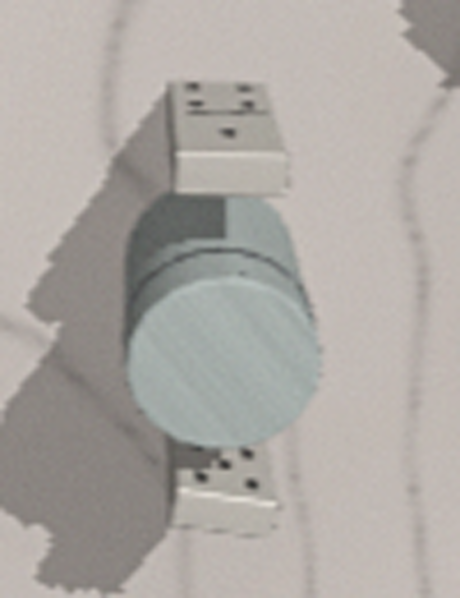

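```bash
python3 - <<'E'
from h import *
d=load("wrist");print(w(d,338.7,268.3,62))
a,b=[w(d,*p,56) for p in((340.4,227.4),(338.9,301.5))];print(a,b,(a+b)/2,np.degrees(np.arctan2(*(b-a)[1::-1])))
for z in (110,27):print(rel([517,298,z]))
E
```

```text
[517.7 300.3  62. ]
[486.5 337.1  56. ] [552.1 264.4  56. ] [519.3  300.75  56.  ] -47.93885189532673
[-9.18  2.39  9.05]
[-9.18  2.39 17.35]
```

Request:
move_arm --rows "1 -4.6 1.2 3 0; 1 -9.2 2.5 8 0; 1 -9.2 2.5 9 0; 1 -9.2 2.5 10 0;1 -9.2 2.5 10 0"

```text
t: 1.78
ee_pos: [517.8, 298.5, 100.5]
tcp_rot: [-1.287, -2.865, 0.0]
contact_force: [-0.1, -0.1, 0.5]
grip_width: 85.2
grip_force: 0.0
```

```bash
python3 -c "
from h import *
print(bot.observe()['ee_pos'],rel([518,299,30]))"
```

```text
[517.80100027 298.45294497 100.50212069] [0.02 0.06 7.05]
```

Request:
move_arm --rows "1 0 0 3.5 0; 1 0 0 7 0; 1 0 0 7 0; 0 0 0 7 0; 0 0 0 7 0" --grip_force 30

```text
t: 2.4
ee_pos: [520.3, 298.2, 32.5]
tcp_rot: [1.289, 2.863, 0.004]
contact_force: [-1.2, -1.1, 0.4]
grip_width: 51.6
grip_force: 0.3
```

Request:
move_arm --rows "0 0 0 0 0; 0 0 0 0 0; 0 0 0 0 0; 0 0 0 0 0"

```text
t: 2.9
ee_pos: [520.3, 298.2, 32.7]
tcp_rot: [1.29, 2.863, 0.004]
contact_force: [-0.4, -0.5, 5.9]
grip_width: 49.2
grip_force: 30.5
```

```bash
python3 -c "
from h import *
print(bot.observe()['ee_pos'],rel([520,298,190]),rel([490,-311,200]))"
```

```text
[520.28699416 298.21429529  32.71210039] [-1.000e-02  2.000e-02 -1.573e+01] [-43.63 -42.58 -16.84]
```

Request:
move_arm --rows "0 0 0 -0.5 0; 0 0 0 -2 0; 0 0 0 -7 0; 0 0 0 -12 0; 0 0 0 -16 0"

```text
t: 3.52
ee_pos: [519.5, 297.6, 193.8]
tcp_rot: [1.29, 2.863, 0.003]
contact_force: [0.5, 1.3, -1.9]
grip_width: 48.9
grip_force: 31.7
```

Request:
move_arm --rows "0 -4 -4 -0.2 0; 0 -8 -8 -0.4 0; 0 -12 -12 -0.6 0; 0 -16 -16 -0.6 0; 0 -20 -20 -0.6 0"

```text
t: 4.15
ee_pos: [501.7, 13.4, 197.8]
tcp_rot: [1.29, 2.863, 0.001]
contact_force: [0.8, 0.0, -1.4]
grip_width: 48.9
grip_force: 31.8
```

Request:
move_arm --rows "0 -5 -5 0 -10; 0 -9 -9 0 -20; 0 -13 -13 0 -30; 0 -17 -17 0 -40; 0 -21 -21 0 -48.4"

```text
t: 4.78
ee_pos: [483.9, -275.4, 197.8]
tcp_rot: [-0.006, 3.14, -0.001]
contact_force: [1.4, 0.5, -1.5]
grip_width: 49.0
grip_force: 31.8
```

```bash
python3 -c "
from h import *
print(bot.observe()['ee_pos'],bot.observe()['q'],rel([485,-311,200]))"
```

```text
[ 483.90070243 -275.37305158  197.76880867] [-6.50135154e-01  3.61682054e-01 -2.30079688e-01  9.77565927e-01
  3.44827547e-04 -6.53837235e-01] [-0.1  -3.56 -0.22]
```

Request:
move_arm --rows "0 0 -1.5 0 0; 0 0 -3 0 0; 0 0 -3 0 0;0 0 -3 0 0"

```text
t: 5.28
ee_pos: [484.1, -302.1, 196.5]
tcp_rot: [-0.002, -3.141, -0.001]
contact_force: [0.3, 0.6, -1.4]
grip_width: 49.4
grip_force: 31.9
```

```bash
python3 - <<'E'
from h import *
s=bot.observe();print(s["ee_pos"],R.from_rotvec(s["tcp_rot"]).as_matrix().round(3)[:,1])
d=cam("wrist")
print(px(d,[[575,-311,8],[645,-316,8],[508,-306,8],[577,-311,27]]))
im=d["pixels"][:,:,::-1];cv2.imwrite("pics/w2.png",cv2.resize(np.clip(im[190:350,220:420].astype(float)*1.6,0,255).astype(np.uint8),None,fx=3.7,fy=3.7,interpolation=cv2.INTER_CUBIC))
E
```

```text
[ 484.14028418 -302.14451273  196.47011238] [0.001 1.    0.001]
[[310.  248.2]
 [306.8 293.4]
 [313.6 199.6]
 [309.7 256.6]]
```

View pics/w2.png

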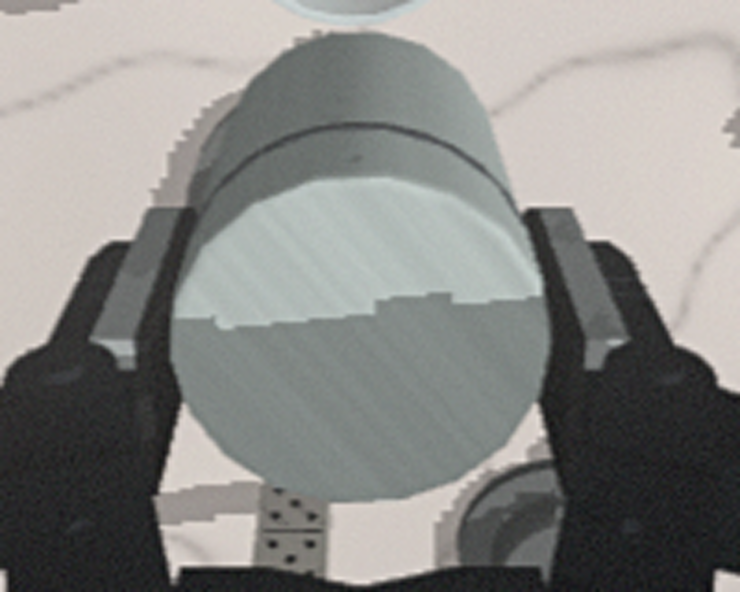

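```bash
python3 -c "
from h import *
print(bot.observe()['ee_pos'],rel([576.5,-311,80]))"
```

```text
[ 484.16393305 -302.15107809  196.51644733] [-9.24 -0.88 11.65]
```

Request:
move_arm --rows "0 -4.5 -0.9 0 0; 0 -9.2 -0.9 2 0; 0 -9.2 -0.9 7 0; 0 -9.2 -0.9 11.6 0; 0 -9.2 -0.9 11.6 0"

```text
t: 5.95
ee_pos: [573.2, -309.4, 76.4]
tcp_rot: [-0.001, -3.134, -0.008]
contact_force: [-0.7, 0.4, -1.1]
grip_width: 49.3
grip_force: 31.9
```

Request:
move_arm --rows "0 0 0 0 0; 0 0 0 0 0"

```text
t: 6.2
ee_pos: [577.6, -313.7, 83.3]
tcp_rot: [0.003, 3.138, -0.004]
contact_force: [-0.1, -0.9, -1.1]
grip_width: 48.9
grip_force: 31.9
```

```bash
python3 -c "
from h import *
print(bot.observe()['ee_pos'],rel([576.5,-311,45]))"
```

```text
[ 577.63809059 -313.72762413   83.31305148] [0.13 0.28 3.83]
```

Request:
move_arm --rows "0 0.1 0.15 1 0; 0 0.1 0.15 2 0; 0 0.1 0.15 3 0; 0 0.1 0.15 3.5 0; 0 0.1 0.15 3.5 0"

```text
t: 6.82
ee_pos: [574.6, -311.0, 44.6]
tcp_rot: [-0.004, -3.14, -0.001]
contact_force: [-0.1, -0.5, -1.2]
grip_width: 49.1
grip_force: 31.9
```

Request:
move_arm --rows "0 0 0 0.2 0; 0 0 0 0.4 0; 0 0 0 0.4 0; 0 0 0 0.4 0"

```text
t: 7.32
ee_pos: [575.1, -311.3, 41.6]
tcp_rot: [0.004, 3.141, -0.0]
contact_force: [-0.4, 0.1, -1.2]
grip_width: 49.3
grip_force: 31.9
```

Request:
move_arm --rows "0 0 0 0.1 0; 0 0 0 0.2 0; 0 0 0 0.2 0"

```text
t: 7.7
ee_pos: [575.2, -311.5, 40.8]
tcp_rot: [0.004, 3.141, -0.001]
contact_force: [-2.6, 1.6, 6.5]
grip_width: 48.9
grip_force: 32.6
```

Request:
move_arm --rows "0.85 0 0 0 0; 0.85 0 0 0 0; 0.9 0 0 0 0; 0.9 0 0 -1 0; 0.9 0 0 -4 0"

```text
t: 8.32
ee_pos: [573.8, -310.5, 78.6]
tcp_rot: [-0.004, -3.139, -0.003]
contact_force: [0.7, -0.6, 0.6]
grip_width: 76.6
grip_force: 0.0
```

Request:
move_arm --rows "0.9 0 0 -6 0; 0.9 2 0 -12 0; 0.9 7 0 -12 0; 0.9 7 0 -12 0; 0.9 7 0 -12 0"

```text
t: 8.95
ee_pos: [505.5, -311.4, 200.1]
tcp_rot: [0.004, 3.14, -0.001]
contact_force: [0.5, -0.1, -0.8]
grip_width: 77.2
grip_force: 0.0
```

```bash
python3 - <<'E'
from h import *
s=bot.observe();print(s["ee_pos"],R.from_rotvec(s["tcp_rot"]).as_matrix().round(3)[:,1])
d=cam("wrist")
print(px(d,[[575,-311,8],[645,-316,8],[508,-306,8],[575,-311,70],[577,-311,27]]))
im=d["pixels"][:,:,::-1];cv2.imwrite("pics/w3.png",cv2.resize(np.clip(im[190:350,220:420].astype(float)*1.6,0,255).astype(np.uint8),None,fx=3.7,fy=3.7,interpolation=cv2.INTER_CUBIC))
E
```

```text
[ 505.46385691 -311.44767004  200.0808258 ] [ 0.003  1.    -0.001]
[[317.3 232. ]
 [313.8 278.5]
 [321.3 182. ]
 [317.4 255. ]
 [317.4 239.7]]
```

View pics/w3.png

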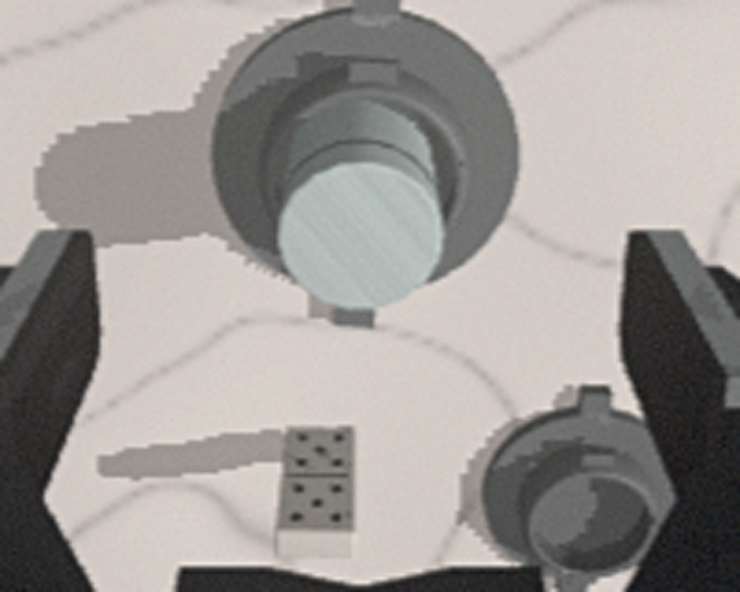

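```bash
python3 - <<'E'
from h import *
d=load("wrist");c=lambda u,v:(u/3.7+220,v/3.7+190)
for n,u,v,z in(("left",213,155,8),("right",520,155,8),("top",366,8,8),("eartip",353,325,8),("lug",374,81,23),("lugtop",374,61,23),("tin",361,235,70),("earfar root",366,20,8),("botR",440,283,8)):print(n,w(d,*c(u,v),z))
E
```

```text
left [ 574.7 -363.     8. ]
right [ 575.  -254.5    8. ]
top [ 520.9 -308.9    8. ]
eartip [ 644.  -313.8    8. ]
lug [ 541.7 -306.4   23. ]
lugtop [ 534.8 -306.4   23. ]
tin [ 573.2 -310.8   70. ]
earfar root [ 525.2 -308.9    8. ]
botR [ 626.2 -281.6    8. ]
```

Request:
move_arm --rows "0.9 0 6 0 10; 0.9 0 12 0 20; 0.9 0 18 0 30; 0.9 -0.5 24 0 40; 0.9 -1 31 0 50"

```text
t: 9.62
ee_pos: [516.0, -16.1, 199.3]
tcp_rot: [1.311, 2.854, 0.001]
contact_force: [0.2, 0.1, -0.5]
grip_width: 77.0
grip_force: 0.0
```

Request:
move_arm --rows "0.7 0 0 0 10; 0.7 0 0 0 20; 0.7 0 0 0 30; 0.7 0 0 0 40; 0.7 0 0 0 40"

```text
t: 10.25
ee_pos: [515.7, -17.9, 199.1]
tcp_rot: [-2.2, -2.242, -0.0]
contact_force: [-0.2, -0.5, -0.2]
grip_width: 59.9
grip_force: 0.0
```

```bash
python3 - <<'E'
from h import *
s=bot.observe();print(s["ee_pos"],s["q"],R.from_rotvec(s["tcp_rot"]).as_matrix().round(3)[:,1],rel([515,-2,95]))
E
```

```text
[515.73668115 -17.9083142  199.11274116] [-1.77889094e-01  2.88704661e-01 -3.32046236e-01  9.50110982e-01
  1.15678242e-04  1.37401494e+00] [ 1.     0.019 -0.   ] [ 1.59 -0.04 10.41]
```

Request:
move_arm --rows "0.7 1.6 0 2 0; 0.7 1.6 0 6 0; 0.7 1.6 0 9.5 0; 0.7 1.6 0 10.4 0; 0.7 1.6 0 10.4 0"

```text
t: 10.88
ee_pos: [514.8, -2.2, 95.4]
tcp_rot: [-2.202, -2.24, 0.001]
contact_force: [0.7, -0.6, 0.3]
grip_width: 60.1
grip_force: 0.0
```

Request:
move_arm --rows "0.7 0 0 0 0; 0.4 0 0 0 0; 0.2 0 0 0 0; 0 0 0 0 0; 0 0 0 0 0" --grip_force 20

```text
t: 11.5
ee_pos: [515.3, -2.4, 96.1]
tcp_rot: [2.203, 2.238, 0.002]
contact_force: [-0.4, 0.0, 5.7]
grip_width: 20.9
grip_force: 22.0
```

Request:
move_arm --rows "0 0 0 0 0; 0 0 0 0 0; 0 0 0 0 0"

```text
t: 11.88
ee_pos: [515.3, -2.4, 96.1]
tcp_rot: [2.203, 2.238, 0.002]
contact_force: [-0.0, -0.4, 6.4]
grip_width: 20.9
grip_force: 22.0
```

Request:
move_arm --rows "0.7 0 0 0 0; 0.7 0 0 0 0; 0.7 0 0 0 0; 0.7 0 0 0.6 -10; 0.7 0 0 0.6 -20"

```text
t: 12.5
ee_pos: [514.0, -2.3, 88.8]
tcp_rot: [-1.773, -2.592, 0.001]
contact_force: [1.0, -0.6, -0.4]
grip_width: 59.9
grip_force: 0.0
```

Request:
move_arm --rows "0.7 0 0 0 -10; 0.7 0 0 0 -20; 0.7 0 0 0 -30; 0.7 0 0 0 -40; 0.7 0 0 0 -50"

```text
t: 13.12
ee_pos: [514.4, -2.3, 89.2]
tcp_rot: [-0.512, -3.099, 0.0]
contact_force: [-0.3, -0.9, -1.0]
grip_width: 59.7
grip_force: 0.0
```

Request:
move_arm --rows "0.7 0 0 0 -10; 0.7 0 0 0 -20; 0.7 0 0 0 -20; 0.3 0 0 0 -20; 0 0 0 0 -20" --grip_force 40

```text
t: 13.75
ee_pos: [514.6, -2.3, 89.4]
tcp_rot: [0.023, -3.141, -0.0]
contact_force: [-0.7, 1.1, -0.3]
grip_width: 24.4
grip_force: 0.0
```

Request:
move_arm --rows "0 0 0 0 0; 0 0 0 0 0; 0 0 0 0 0; 0 0 0 0 0"

```text
t: 14.25
ee_pos: [514.6, -2.5, 89.5]
tcp_rot: [-0.025, 3.141, -0.001]
contact_force: [-0.2, -1.3, 1.7]
grip_width: 20.8
grip_force: 39.2
```

```bash
python3 - <<'E'
from h import *
s=bot.observe();print(s["ee_pos"],s["contact_force"],R.from_rotvec(s["tcp_rot"]).as_matrix().round(3))
d=cam("wrist")
print(px(d,[[515,-2,116],[597,-1,58],[433,-4,58]]))
im=d["pixels"][:,:,::-1];cv2.imwrite("pics/w4.png",cv2.resize(np.clip(im[170:400,210:430].astype(float)*1.6,0,255).astype(np.uint8),None,fx=2.6,fy=2.6,interpolation=cv2.INTER_CUBIC))
E
```

```text
[514.63746639  -2.47639206  89.47685501] [-0.17652769 -1.3359513   1.68827025] [[-1.    -0.016  0.   ]
 [-0.016  1.    -0.   ]
 [-0.    -0.    -1.   ]]
[[317.8 284.4]
 [317.  332. ]
 [316.5 106.7]]
```

View pics/w4.png

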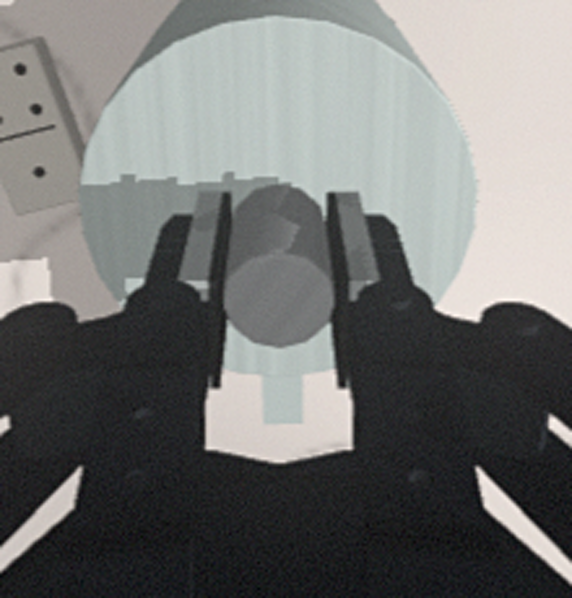

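```bash
python3 - <<'E'
from h import *
d=load("wrist");c=lambda u,v:(u/2.6+210,v/2.6+170)
print(w(d,*c(283,422),58),w(d,*c(283,378),58),w(d,*c(279,300),116),w(d,*c(278,200),80))
E
sed -n 1p h.py >/dev/null
```

```text
[5.972e+02 4.000e-01 5.800e+01] [5.815e+02 1.000e-01 5.800e+01] [515.6  -2.3 116. ] [513.3  -2.5  80. ]
```

Request:
move_arm --rows "0 0 0 -0.5 0; 0 0 0 -2 0; 0 0 0 -6 0; 0 0 0 -10 0; 0 0 0 -10 0"

```text
t: 14.92
ee_pos: [517.2, -2.5, 193.4]
tcp_rot: [-0.025, 3.134, -0.001]
contact_force: [0.9, -0.5, -3.3]
grip_width: 20.5
grip_force: 39.5
```

Request:
move_arm --rows "0 -1 -4 -0.5 1; 0 -2 -9 -1 2; 0 -3 -14 -1 4; 0 -4 -19 -1 5; 0 -5 -24 -1 5.9"

```text
t: 15.55
ee_pos: [568.1, -242.6, 198.5]
tcp_rot: [-0.137, -3.137, -0.002]
contact_force: [0.4, -0.1, -2.2]
grip_width: 20.6
grip_force: 39.6
```

Request:
move_arm --rows "0 -0.6 -4 0 0; 0 -0.6 -6 0 0; 0 -0.6 -6 0 0; 0 -0.6 -6 0 0; 0 -0.6 -6 0 0"

```text
t: 16.18
ee_pos: [569.3, -300.2, 199.6]
tcp_rot: [-0.134, -3.139, -0.001]
contact_force: [-0.5, -0.0, -2.3]
grip_width: 20.8
grip_force: 39.7
```

```bash
python3 - <<'E'
from h import *
s=bot.observe();print(s["ee_pos"],s["contact_force"],R.from_rotvec(s["tcp_rot"]).as_matrix().round(3)[:,:2],rel([575.5,-309.8,180]))
E
```

```text
[ 569.26833204 -300.17769075  199.5668914 ] [-0.479155   -0.00301875 -2.27583786] [[-0.996  0.085]
 [ 0.085  0.996]
 [ 0.     0.   ]] [-0.7  -0.91  1.96]
```

Request:
move_arm --rows "0 -0.4 -0.4 0.5 0; 0 -0.7 -0.9 1 0; 0 -0.7 -0.9 2 0; 0 -0.7 -0.9 2 0; 0 -0.7 -0.9 2 0"

```text
t: 16.8
ee_pos: [575.2, -311.3, 179.2]
tcp_rot: [-0.137, -3.138, -0.001]
contact_force: [-1.3, -0.9, -2.3]
grip_width: 20.8
grip_force: 39.7
```

```bash
python3 - <<'E'
from h import *
s=bot.observe();print(s["ee_pos"],rel([575.5,-309.8,135]))
d=cam("top")
im=d["pixels"][:,:,::-1];
a=cv2.resize(im[155:225,390:470],None,fx=5,fy=5,interpolation=cv2.INTER_CUBIC)
d2=cam("scene");b=cv2.resize(d2["pixels"][200:300,130:230,::-1],(400,400),interpolation=cv2.INTER_CUBIC)
v=np.zeros((400,800,3),np.uint8);v[:350,:400]=a;v[:,400:]=b
cv2.imwrite("pics/v5.png",np.clip(v*1.4,0,255).astype(np.uint8))
E
```

```text
[ 575.18665539 -311.26406262  179.19673099] [-0.02  0.15  4.42]
```

Request:
move_arm --rows "0 0 0.1 1 0; 0 0 0.1 2 0; 0 0 0.1 3.5 0; 0 0 0.1 5 0; 0 0 0.1 5.2 0"

```text
t: 17.52
ee_pos: [574.3, -309.6, 125.2]
tcp_rot: [-0.137, -3.136, -0.003]
contact_force: [-0.1, 0.5, -2.1]
grip_width: 20.4
grip_force: 39.7
```

Request:
move_arm --rows "0 0 0 0 0; 0 0 0 0 0;0 0 0 0 0"

```text
t: 17.9
ee_pos: [575.8, -310.6, 128.0]
tcp_rot: [0.137, 3.138, -0.001]
contact_force: [0.7, 0.0, -1.6]
grip_width: 20.5
grip_force: 39.7
```

Request:
move_arm --rows "0 0 0.05 0.4 0; 0 0 0.05 0.8 0; 0 0 0.05 1.2 0; 0 0 0.05 1.4 0; 0 0 0.05 1.4 0"

```text
t: 18.52
ee_pos: [575.4, -309.8, 113.1]
tcp_rot: [-0.137, -3.138, -0.0]
contact_force: [0.1, 0.4, -1.4]
grip_width: 20.9
grip_force: 39.7
```

Request:
move_arm --rows "0 0 0 0.15 0; 0 0 0 0.3 0; 0 0 0 0.45 0; 0 0 0 0.6 0; 0 0 0 0.6 0"

```text
t: 19.15
ee_pos: [575.4, -309.8, 107.2]
tcp_rot: [-0.137, -3.138, -0.0]
contact_force: [0.9, -0.6, -2.3]
grip_width: 20.6
grip_force: 39.7
```

Request:
move_arm --rows "0 0 0 0.15 0; 0 0 0 0.3 0; 0 0 0 0.45 0; 0 0 0 0.6 0; 0 0 0 0.7 0"

```text
t: 19.77
ee_pos: [575.5, -309.8, 100.3]
tcp_rot: [-0.137, -3.139, -0.0]
contact_force: [0.5, -0.6, -2.6]
grip_width: 20.6
grip_force: 39.7
```

Request:
move_arm --rows "0 0 0 0.1 0; 0 0 0 0.2 0; 0 0 0 0.3 0; 0 0 0 0.3 0"

```text
t: 20.27
ee_pos: [575.6, -310.0, 97.6]
tcp_rot: [0.137, 3.138, -0.0]
contact_force: [-0.1, 0.1, -1.5]
grip_width: 20.6
grip_force: 39.9
```

Request:
move_arm --rows "0 0 0 0.05 0; 0 0 0 0.1 0; 0 0 0 0.15 0; 0 0 0 0.15 0"

```text
t: 20.78
ee_pos: [575.6, -310.3, 97.4]
tcp_rot: [0.137, 3.138, -0.002]
contact_force: [-3.0, -0.8, 6.9]
grip_width: 20.4
grip_force: 40.6
```

Request:
move_arm --rows "0.5 0 0 0 0; 0.6 0 0 0 0; 0.6 0 0 0 0; 0.6 0 0 -0.5 0; 0.6 0 0 -2 0"

```text
t: 21.4
ee_pos: [574.9, -309.5, 115.8]
tcp_rot: [-0.137, -3.137, -0.001]
contact_force: [-0.2, 0.9, 0.1]
grip_width: 51.2
grip_force: 0.0
```

Request:
move_arm --rows "0.6 0 0 -4 0; 0.6 0 0 -6 0; 0.6 0 0 -6 0; 0 0 0 -6 0; 0 0 0 -6 0"

```text
t: 22.02
ee_pos: [574.8, -309.4, 174.6]
tcp_rot: [-0.137, -3.137, -0.002]
contact_force: [-0.1, -0.1, -0.5]
grip_width: 15.5
grip_force: 0.0
```

```bash
python3 - <<'E'
from h import *
s=bot.observe();print(s["t"],s["ee_pos"],s["q"])
C=np.array([576.2,-310])
for ph,off in((-3.9,34),(-3.9,24),(-15,21),(-27,21),(-38,21),(-49,21)):
    f=np.radians(ph);p=C+68*np.array([np.cos(f),np.sin(f)])+off*np.array([-np.sin(f),np.cos(f)]);print(ph,off,p,rel([*p,55]))
d=cam("wrist");im=d["pixels"][:,:,::-1]
cv2.imwrite("pics/w6.png",cv2.resize(np.clip(im[100:400,170:470].astype(float)*1.6,0,255).astype(np.uint8),None,fx=2,fy=2,interpolation=cv2.INTER_CUBIC))
E
```

```text
22.025 [ 574.76061357 -309.37759211  174.60688826] [-6.06803813e-01  5.56474636e-01  2.12492153e-02  1.03790097e+00
  2.74819924e-05 -5.19754750e-01]
-3.9 34 [ 646.35505084 -280.70377428] [-6.91  3.46 11.95]
-3.9 24 [ 645.67489794 -290.68061707] [-6.93  2.47 11.95]
-15 21 [ 647.31815613 -307.31525271] [-7.23  0.82 11.95]
-27 21 [ 646.32224414 -322.16021697] [-7.26 -0.67 11.95]
-38 21 [ 642.71362223 -335.3167545 ] [-7.02 -2.01 11.94]
-49 21 [ 636.66091516 -347.54301185] [-6.52 -3.28 11.94]
```

Seated and released; go over beside the +x wing and down.

Request:
move_arm --rows "0 -4 2 0 0; 0 -6.9 3.5 0 0; 0 -6.9 3.5 4 0; 0 -6.9 3.5 8 0; 0 -6.9 3.5 11.5 0"

```text
t: 22.7
ee_pos: [646.5, -280.4, 58.4]
tcp_rot: [-0.136, -3.137, -0.002]
contact_force: [-0.5, 0.3, -0.1]
grip_width: 0.0
grip_force: 0.0
```

Request:
move_arm --rows "0 0 0 0.4 0; 0 0 0 0.4 0; 0 0 0 0.4 0"

```text
t: 23.08
ee_pos: [648.5, -281.8, 58.9]
tcp_rot: [0.137, 3.136, -0.002]
contact_force: [0.5, 0.0, 0.8]
grip_width: -0.4
grip_force: 0.0
```

```bash
python3 - <<'E'
from h import *
s=bot.observe();print(s["t"],s["ee_pos"],s["contact_force"])
C=np.array([576.2,-310])
for ph,off in((-3.9,23),(-15,21),(-27,21),(-38,21),(-49,21),(-49,19)):
    f=np.radians(ph);p=C+68*np.array([np.cos(f),np.sin(f)])+off*np.array([-np.sin(f),np.cos(f)]);print(ph,off,p,rel([*p,55]))
E
```

```text
23.075 [ 648.5126841  -281.75982507   58.94855875] [0.49720324 0.0127796  0.75460507]
-3.9 23 [ 645.60688265 -291.67830135] [ 0.2  -1.01  0.4 ]
-15 21 [ 647.31815613 -307.31525271] [-0.1  -2.56  0.4 ]
-27 21 [ 646.32224414 -322.16021697] [-0.13 -4.04  0.4 ]
-38 21 [ 642.71362223 -335.3167545 ] [ 0.11 -5.39  0.4 ]
-49 21 [ 636.66091516 -347.54301185] [ 0.61 -6.66  0.4 ]
-49 19 [ 635.151496  -348.8551299] [ 0.75 -6.8   0.4 ]
```

Request:
move_arm --rows "0 0.2 -1 0.3 0; 0 0 -1.8 0.3 5; 0 -0.1 -2.6 0.3 11; 0 -0.1 -3.3 0.3 17; 0 -0.1 -4 0.3 23"

```text
t: 23.7
ee_pos: [645.0, -321.8, 54.8]
tcp_rot: [0.765, 3.046, 0.0]
contact_force: [-0.2, 1.0, 0.2]
grip_width: -0.1
grip_force: 0.5
```

```bash
python3 - <<'E'
from h import *
s=bot.observe();print(s["t"],s["ee_pos"],s["contact_force"])
C=np.array([576.2,-310])
for ph,off in((-33,21),(-38,21),(-44,21),(-49,21),(-49,18),(-49,15)):
    f=np.radians(ph);p=C+68*np.array([np.cos(f),np.sin(f)])+off*np.array([-np.sin(f),np.cos(f)]);print(ph,off,p,rel([*p,55]))
E
```

```text
23.7 [ 645.0252961  -321.81259137   54.75913927] [-0.18509201  0.99102044  0.1584481 ]
-33 21 [ 644.66701836 -329.42337245] [-0.33 -0.69 -0.02]
-38 21 [ 642.71362223 -335.3167545 ] [-0.43 -1.3  -0.02]
-44 21 [ 639.7029322  -342.13063338] [-0.49 -2.04 -0.02]
-49 21 [ 636.66091516 -347.54301185] [-0.48 -2.66 -0.02]
-49 18 [ 634.39678642 -349.51118893] [-0.37 -2.94 -0.02]
-49 15 [ 632.13265767 -351.47936602] [-0.27 -3.22 -0.03]
```

Request:
move_arm --rows "0 -0.3 -0.7 0 5; 0 -0.4 -1.3 0 10; 0 -0.5 -2 0 16; 0 -0.5 -2.7 0 21; 0 -0.5 -2.7 0 21"

```text
t: 24.32
ee_pos: [636.4, -347.9, 54.5]
tcp_rot: [1.302, 2.858, 0.0]
contact_force: [0.1, 2.1, 0.5]
grip_width: 0.1
grip_force: 0.4
```

Request:
move_arm --rows "0 0 -0.15 0 0; 0 0 -0.3 0 0; 0 0 -0.3 0 0"

```text
t: 24.7
ee_pos: [635.1, -348.7, 54.4]
tcp_rot: [1.301, 2.858, 0.001]
contact_force: [3.2, 4.0, 2.0]
grip_width: -0.1
grip_force: 2.2
```

Request:
move_arm --rows "0 0 -0.15 0 0; 0 0 -0.25 0 0; 0 0 -0.25 0 0"

```text
t: 25.08
ee_pos: [633.6, -349.4, 54.3]
tcp_rot: [1.3, 2.859, 0.004]
contact_force: [4.4, 6.1, 2.8]
grip_width: -0.1
grip_force: 3.5
```

Request:
move_arm --rows "0 0 0.5 0 0; 0 0 1.5 0 0; 0 0 3 0 0; 0 0 3 -4 0; 0 0 3 -9 0"

```text
t: 25.7
ee_pos: [654.6, -329.7, 143.0]
tcp_rot: [-1.3, -2.856, 0.0]
contact_force: [-0.3, -0.6, -0.0]
grip_width: 0.1
grip_force: 0.0
```

Request:
move_arm --rows "0 4 5 -12 0; 0 8 9 -12 0; 0 12 13 -12 0; 0 12 13 -12 0"

```text
t: 26.2
ee_pos: [675.2, -152.0, 265.7]
tcp_rot: [1.298, 2.859, 0.0]
contact_force: [0.5, -0.2, -0.1]
grip_width: 0.2
grip_force: 0.0
```

```bash
python3 - <<'E'
from h import *
s=bot.observe();print(s["t"],s["ee_pos"],s["contact_force"])
d=cam("top")
a=cv2.resize(d["pixels"][155:235,390:470,::-1],(400,400),interpolation=cv2.INTER_CUBIC)
d2=cam("scene");b=cv2.resize(d2["pixels"][200:300,130:230,::-1],(400,400),interpolation=cv2.INTER_CUBIC)
cv2.imwrite("pics/v7.png",np.clip(np.hstack([a,b])*1.4,0,255).astype(np.uint8))
E
```

```text
26.2 [ 675.24512769 -152.04660046  265.69462243] [ 0.49932157 -0.24814619 -0.14892526]
```

View pics/v7.png

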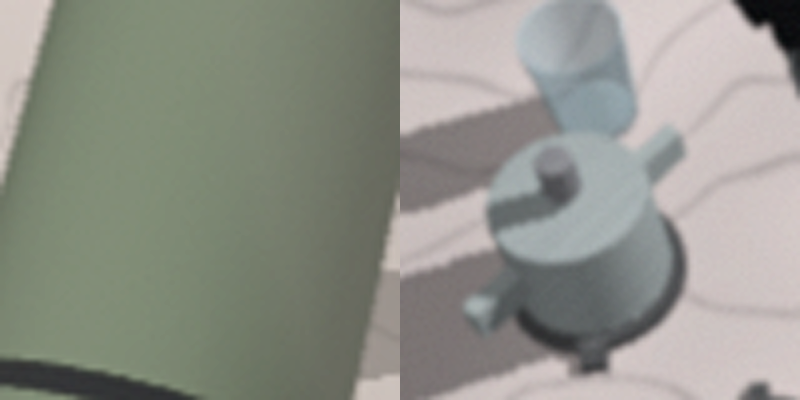

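```bash
python3 - <<'E'
from h import *
d=load("scene");c=lambda u,v:((u-400)/4+130,v/4+200)
a,b=w(d,*c(671,138),66),w(d,*c(482,302),66);print(a,b,(a+b)/2,np.degrees(np.arctan2(*(b-a)[1::-1])),np.linalg.norm(b-a))
print(w(d,*c(569,192),88))
E
```

```text
[ 529.4 -248.9   66. ] [ 623.8 -363.1   66. ] [ 576.6 -306.    66. ] -50.42218486828979 148.16544806398016
[ 573.2 -307.2   88. ]
```

```bash
python3 -c "
from h import *
print(job_done())"
```

```text
the job is handed in; nothing more can be done
None
```

I handed the job in at 26 s of the 72 s allowed: the tin is in the collar and the shell is seated over it and turned clockwise to its stop. I measured the turn at about 46° (37° needed). The arm is clear of everything. `job_done()` gave no verdict, and I did not check the dish or the dominoes in a final picture.

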